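# Set the audiometer's level dial to the screening line and present the tone

## Robot

A 6-joint arm with a two-finger parallel gripper is mounted at the origin on a cart in front of the work surface, level with it; the furniture and walls round the work are solid. World frame = base frame: x ahead of the robot, y to its left, z up, the work surface at z = 0. Lengths are in m, angles in rad, forces in N, time in s.
With the tool pointing down it reaches from about 0.3 to 0.875 m from the base axis. Payload 4.2 kg.
Tool frame: the origin (TCP) lies midway between the tips of the shut fingers; the grasp point (between the pads) lies 19 mm behind it; z points along the fingers, y is the line along which they close (so a half turn about z gives the same grasp; the last joint's range is limited). The gripper opens to 85 mm and grips with 20 to 120 N. Pads are 22 mm wide; open, the fingers measure 114 mm over their backs; the gripper's body (76 mm by 85 mm) begins 54 mm behind the grasp point. The pads swing forward as they close: fully open they stand 13 mm farther back than shut.
Start: joints at [1.113, 0.32, 1.565, -0, 1.257, -0.02], TCP at [0.244, 0.521, 0.231] pointing down, gripper open.
Joint ranges: [-3.11, 3.11], [-0.84, 2.01], [0.21, 2.61], [-1.34, 4.49], [0.05, 2.63], [-2.56, 2.56]. Speed limits (rad/s): [2.57, 2.57, 3.14, 3.14, 3.14, 3.14].

## Interface

Orientations are given as a unit quaternion [x, y, z, w].
In Python, from station import manip gives the robot as it stands. The module is installed in compiled form; this text tells all that it offers.
- The arm moves only by the tool servo_tool, never from a script. Its argument "commands" is a list of rows, each a list of 4 numbers: the shift along the tool's x, y, z in mm, then the turn about the tool's z in degrees. A call has 1 to 20 rows; each row is the pose to reach, as a shift and turn from the pose commanded when the call began, along the tool's axes at that moment; what a row does not reach only later rows make up. A row lasts 1/10 s, in which the tool goes at most 50 mm and 8.59 degrees, less where a joint would pass 70% of its speed; a pose out of reach is approached as far as the arm can. A call with a gripper value outside its range is refused whole. "fingers" is the closure, from -1 (fully open) to 1 (shut), set as the call begins (left out, the last holds). The fingers move at their own pace and stop on an object; the grip force is fixed at half the most. Time passes only in rows, so rows that repeat a pose let the fingers close. It gives the time, the measured TCP pose, the force, the opening and the grip force at its end, in the units of the state.
- manip.sense(): the state, without advancing time (a new reading comes with each control period).
- manip.capture(name): name is "scene" or "top" or "wrist"; returns a dict with "image" (480x640x3 uint8, red, green, blue), "z_map" (480x640 float32, m along the optical axis (not along the pixel's ray), 0 where there is no reading), "K" (3x3 intrinsics, pixels), "rvec" (rotation vector, rad) and "tvec" (3), from world to camera coordinates, as OpenCV has them; the wrist camera has in their place "hand_eye" (4x4, takes a point from camera to tool coordinates, whose origin is the TCP and whose axes are the flange's). Camera axes: x right, y down, z forward; pixel columns grow to the right and rows downward; lengths in m; the calibration is good to about 2 mm. A picture is of the moment at which its call begins: read the wrist's pose just before it.
- manip.sign_off(): hands the job in; it is judged then, once.
The state is a dict: "t": time; "joint_pos": joint angles; "dq": joint speeds; "joint_efforts": joint torques, N m; "eef_pos": TCP position; "orientation": TCP orientation; "force": force on the tool from outside, world axes, zero at the start; "wrist_torque": the same for the moment, N m; "opening": finger opening in m; "finger_force": force on a finger pad.
Only numpy, scipy, OpenCV 4.12 (cv2) and the standard library are available. Lean on these libraries where they do the work, as an engineer would, in place of code of your own. Each camera call takes 0.05 s, during which the arm holds its last target. There are 200 camera calls.

## Task

Set up the hearing test on the audiometer: with a fingertip, push the big level dial round, either way, until its index mark lines up with the long line of the scale ring, and take the finger off the dial. Only then press the tone bar in front of the dial fully down and keep it down: the program finishes while still holding it, with the dial still on its line. Push gently and grip nothing; leave the small frequency knob and the things standing round the audiometer as they are.

Things in the scene. Friction and masses are not known exactly. Their poses are not given: they have to be found in the camera images.
- audiometer: audiometer, off-white case 170 deep (x) by 250 wide (y), fixed; grey panel on top sloping 8 degrees down to the robot, 44 mm high in front, 68 mm at the back. Origin under the case's centre, z up, -x its front. Seen from the front: right the big level dial in its scale ring with the tone bar before it; left the small frequency knob, a dark window behind it and a rocker switch before it
- dial_centre (a point): on the level dial's axis at the skirt's flat top, fixed to the panel; z is the dial's axis (square to the panel), x up the panel to its back edge, y to its left. Panel at z = -8 mm, ring's top at -5 mm. Black dial: round skirt of radius 43 mm, and standing on it across the middle a wing (bar knob) 70 long, 14 thick, 22 mm tall (z 0 to +22), flat-sided, in line with the index mark
- level_dial (a joint): rad; angle of the index mark about the dial's axis, 0 = towards the panel's back edge, growing anticlockwise seen from above (may read beyond pi). No end stops: turns all the way round either way, smoothly, without clicks, against a friction of 0.06 N m (about 2 N on the wing 28 mm from the axis), and stays where it is left
- index_mark (a point): outer end of the level dial's index mark, 43 mm from the axis: a white line down the skirt's bevelled rim at the pointed end of the wing; a white line on the wing's top runs towards it along that half only, the tail half is plain black
- scale_ring (a joint): rad; angle of the long scale line about the dial's axis, measured as for level_dial: the dial is set when both angles agree (whole turns aside). The ring is clamped and does not turn; it stands differently at each start
- target_line (a point): inner end of the long scale line, 43 mm from the dial's axis, meeting index_mark when lined up. The pale ring round the dial, 116 mm across, has black lines 15 degrees apart: all short (5 mm) and thin but this one, 13 mm long and 3 mm broad
- tone_bar_top (a point): centre of the top face of the tone bar, an off-white key 76 wide (y) by 22 mm deep (x) in front of the dial, 80 mm from the dial's axis; it is pushed down square to the panel, its z is that axis. Its top stands 12 mm above the panel at rest
- tone_bar (a joint): m; how far the tone bar is pressed: 0 at rest, 0.006 fully down; a spring pushes back with 1.8 N at the start and 6 N at the end of its travel
- frequency_knob_mark (a point): outer end of the white line on the top, 12 mm from the axis, of the small round frequency knob, 38 mm across, 20 mm tall, 118 mm left of the level dial; not to be turned
- frequency_knob (a joint): rad; angle of the frequency knob; it turns easily
- label_roll: white roll of labels standing flat, 58 mm across, 33 mm tall, left of the audiometer; origin under its centre
- cal_tube: black ribbed leak-test adaptor standing upright, a stepped cylinder 52 mm across, 82 mm tall, left of the audiometer; origin under its centre
- pen_2: pen lying on the desk close to the audiometer's right side, 145 mm long, 12 mm thick; origin under its middle
- hygrometer: small white upright room hygrometer, 62 wide, 62 tall, 33 mm deep, behind and right of the audiometer; origin under its centre
- nose_clip_1: nose clip lying on the desk at the front right, 44x26 mm, 12 mm tall; origin under its centre
- mouse: black computer mouse on its pad right of the audiometer, 115x55 mm, 36 mm tall; origin under its centre

How it is judged:
By the outcome, as a careful person would: the job done as asked, in the order asked, and still so for the second after the job is handed in, while the arm keeps its last pose, push and grip.
It also fails if it takes over 67 s, if anything falls off the work surface, if the arm or the gripper's body presses on something with over 40 N, if the wrist force passes 120 N, or if a joint passes its speed limit or range.

## Working session

There is one attempt and no reset: what is moved stays moved. The work goes in short steps, Python scripts to look and compute and a tool call to move; the robot and the scene stay as the last step left them, time stands still between calls to the robot, and variables do not carry over. Pictures are saved under pics/ and viewed, at most 10 in all, crops included, and the job is handed in when it is done.

Besides the shell and the picture viewer there is one more tool, called after ">>>" as a command line: name --pt "numbers of a row" for each row, then --argument value for the rest. servo_tool: Moves the arm, as the interface text tells. Its arguments: {"type":"object","properties":{"commands":{"type":"array","items":{"type":"array","items":{"type":"number"}}},"fingers":{"type":"number"}},"required":["commands"]}

```bash
mkdir -p pics
cat > h.py <<'E'
import numpy as np, cv2
from station import manip
def cap(n):
    c=manip.capture(n)
    if n!="wrist":
        R=cv2.Rodrigues(np.array(c["rvec"],float))[0]; t=np.array(c["tvec"],float).ravel()
        c["R"],c["t"]=R,t
    return c
def pt(c,u,v,z=None):
    if z is None: z=c["z_map"][int(v),int(u)]
    p=np.linalg.inv(c["K"])@np.array([u,v,1.])*z
    return c["R"].T@(p-c["t"])
def proj(c,P):
    return cv2.projectPoints(np.atleast_2d(P).astype(float),np.array(c["rvec"],float),np.array(c["tvec"],float),np.array(c["K"],float),None)[0][:,0]
E
python3 - <<'E'
from h import *
import pickle
s=manip.sense();print(s)
for n in("scene","top"):
    c=cap(n);cv2.imwrite(f"pics/{n}.png",c["image"][...,::-1]);pickle.dump(c,open(n+".pkl","wb"));print(n,-c["R"].T@c["t"],c["K"][0,0])
E
```

```text
{'t': 0.0, 'joint_pos': array([ 1.11297823e+00,  3.20305166e-01,  1.56571103e+00, -1.38981503e-05,
        1.25738593e+00, -2.00111931e-02]), 'dq': array([-0.00157822, -0.00139104, -0.00035252,  0.00102017, -0.00071198,
       -0.00144621]), 'joint_efforts': array([-5.65566788e-04, -4.15524602e+01, -2.34162104e+01, -1.07211949e-04,
        8.22265923e-03,  4.86532670e-06]), 'eef_pos': array([0.2435669 , 0.52032607, 0.23046221]), 'orientation': array([ 2.17157185e-01,  9.76136229e-01, -8.80600467e-04, -2.07683076e-04]), 'force': array([0.62170854, 1.0666515 , 0.58428457]), 'wrist_torque': array([ 0.00550076,  0.04199997, -0.01825135]), 'finger_force': 0.0, 'opening': 0.08537376765978233}
scene [ 0.1496969  -0.58762466  0.47375098] 452.14544598928603
top [0.41581408 0.13009402 1.07291065] 507.784541346263
```

View pics/top.png

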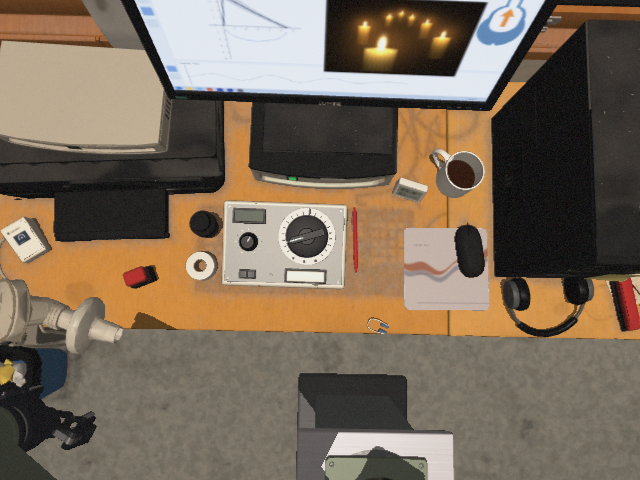

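View pics/scene.png

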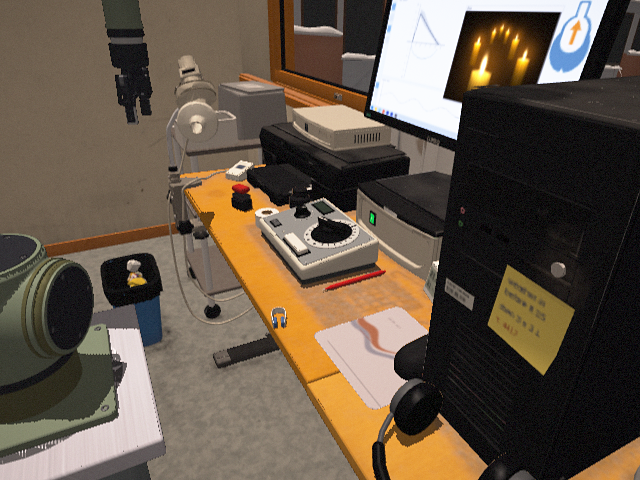

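The top view shows the audiometer (px 223–347 × 202–288), the dial near (306,236), and the tone bar near (305,276). I'll zoom in and measure.

Run:
```python
from h import *
import pickle
c=pickle.load(open("top.pkl","rb"))
im=c["image"][190:300,215:360,::-1]
cv2.imwrite("pics/crop.png",cv2.resize(im,None,fx=5.4,fy=5.4,interpolation=cv2.INTER_CUBIC))
# plane fit of panel: greyish pixels
P=[];
for v in range(206,284):
    for u in range(228,343):
        if np.hypot(u-306,v-236)>31: P.append(pt(c,u,v))
P=np.array(P);m=np.ones(len(P),bool)
for _ in range(8):
    A=np.c_[P[m][:,:2],np.ones(m.sum())];k=np.linalg.lstsq(A,P[m][:,2],rcond=None)[0]
    r=P[:,2]-np.c_[P[:,:2],np.ones(len(P))]@k; m=abs(r)<max(.002,1.5*np.std(r[m]) if _<4 else .002)
print("plane",k,m.sum(),len(P),"slope deg",np.degrees(np.arctan(np.hypot(*k[:2]))),np.degrees(np.arctan2(k[1],k[0])))
for n,(u,v) in dict(dial=(306,236),bar=(305,276),tl=(224,203),tr=(346,206),bl=(224,283),br=(344,286),desk=(375,300),roll=(201,265),knob=(248,241),pen=(355,240)).items(): print(n,pt(c,u,v).round(4))
```

```text
plane [ 0.1427065  -0.00084262 -0.01798505] 3536 5970 slope deg 8.12178327092874 -0.33830186147254604
dial [0.5398 0.1502 0.0883]
bar [0.4631 0.1508 0.0577]
tl [0.6051 0.3165 0.0686]
tr [0.6058 0.0715 0.0634]
bl [0.4461 0.3143 0.0423]
br [ 0.4466  0.0693 -0.0019]
desk [ 0.4187  0.0034 -0.003 ]
roll [ 0.4844  0.3727 -0.0035]
knob [0.5286 0.2645 0.0772]
pen [0.544  0.048  0.0058]
```

View pics/crop.png

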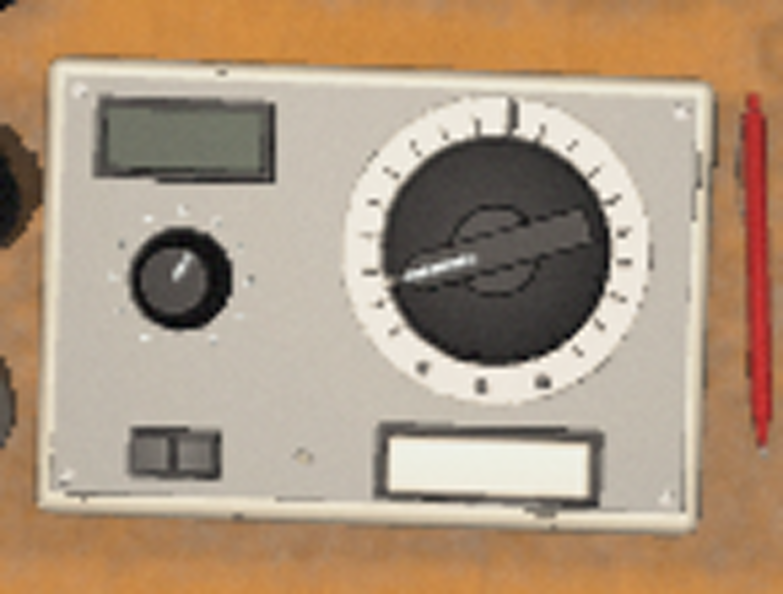

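The crop shows the index mark on the left and slightly forward at (395,280), with the ring centre at (497,250). The long line is at the back, slightly right, at (512,115). So the dial needs about 110° clockwise. I'll move in with shut fingers for a wrist view.

```bash
cat >> h.py <<'E'
from scipy.spatial.transform import Rotation as Ro
def tool(P,yaw,s=None):
    """shift in tool mm and turn deg to bring TCP to P with tool-x yaw (deg)"""
    s=s or manip.sense(); R=Ro.from_quat(s["orientation"]).as_matrix()
    cur=np.degrees(np.arctan2(R[1,0],R[0,0])); d=(np.asarray(P)-s["eef_pos"])
    return (R.T@d*1000).round(1), round(-((yaw-cur+180)%360-180),1), round(cur,1)
E
python3 - <<'E'
from h import *
c=manip.capture("wrist");print(c["hand_eye"].round(3),c["K"].round(0))
he=c["hand_eye"]
# want camera axis through dial (0.538,0.152,0.085) with yaw 196, TCP z .23
for yaw in(105,196):
    a=np.radians(yaw);R=np.array([[np.cos(a),np.sin(a),0],[np.sin(a),-np.cos(a),0],[0,0,-1]])
    o=R@he[:3,3];z=R@he[:3,2];h=.23+o[2]-.085;l=-h/z[2]
    p=np.array([.538,.152])-(o+l*z)[:2];P=[*p,.23];print(yaw,P,tool(P,yaw))
E
```

```text
[[ 0.    -0.965 -0.262  0.068]
 [ 1.     0.     0.     0.   ]
 [-0.    -0.262  0.965 -0.143]
 [ 0.     0.     0.     1.   ]] [[410.   0. 321.]
 [  0. 410. 246.]
 [  0.   0.   1.]]
105 [np.float64(0.5351085577409213), np.float64(0.16220679553813178), 0.23] (array([-415.9, -200.9,    0.9]), np.float64(49.9), np.float64(154.9))
196 [np.float64(0.5278452216317618), np.float64(0.14893086497742858), 0.23] (array([-414.9, -216. ,    0.9]), np.float64(-41.1), np.float64(154.9))
```

>>> servo_tool --pt "-40 -20 0 -4" --pt "-85 -45 0 -10" --pt "-130 -70 0 -16" --pt "-175 -90 0 -22" --pt "-220 -115 0 -28" --pt "-265 -140 0 -34" --pt "-310 -160 0 -41" --pt "-355 -180 0 -41" --pt "-400 -205 0 -41" --pt "-430 -220 0 -41" --pt "-435 -222 0 -41" --pt "-435 -222 0 -41" --pt "-435 -222 0 -41" --pt "-435 -222 0 -41" --pt "-435 -222 0 -41" --fingers 1

```text
t: 1.65
eef_pos: [0.5429, 0.1364, 0.2315]
orientation: [-0.139, 0.99, 0.0, 0.0]
force: [0.6, -0.4, -0.2]
opening: 0.0
finger_force: 0.0
```

```bash
cat >> h.py <<'E'
def wcap():
    s=manip.sense();c=manip.capture("wrist");T=np.eye(4);T[:3,:3]=Ro.from_quat(s["orientation"]).as_matrix();T[:3,3]=s["eef_pos"]
    W=np.linalg.inv(T@c["hand_eye"]);c["R"],c["t"]=W[:3,:3],W[:3,3];c["rvec"]=cv2.Rodrigues(W[:3,:3])[0];c["tvec"]=c["t"];return c,s
E
python3 - <<'E'
from h import *
import pickle
c,s=wcap();pickle.dump(c,open("w1.pkl","wb"));cv2.imwrite("pics/w1.png",c["image"][...,::-1])
print(s["t"],s["eef_pos"],tool(s["eef_pos"],196,s),s["opening"],s["force"])
E
```

```text
1.65 [0.54293562 0.13639719 0.23147046] (array([0., 0., 0.]), np.float64(0.0), np.float64(-164.0)) 3.603974500604074e-05 [ 0.59549405 -0.44562397 -0.17023867]
```

View pics/w1.png

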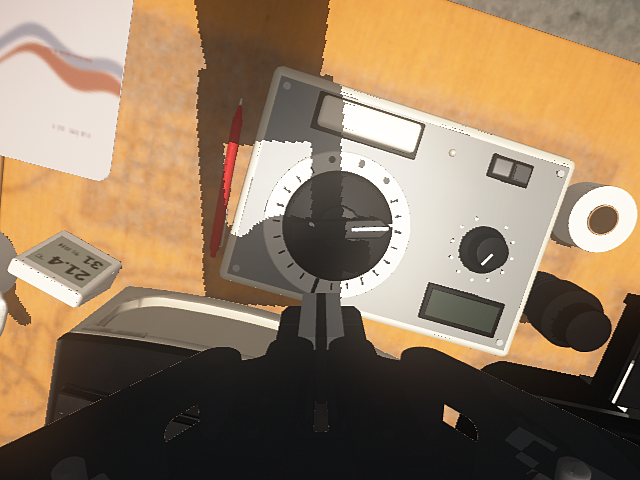

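The wrist view shows the dial at (337,226), its index mark pointing right to (390,229), and the long line beside the fingertips at (333,287). I'll rectify this onto the panel plane and measure there.

```bash
cat >> h.py <<'E'
SL=np.radians(8.)
def frame(yaw):  # panel axes in world, columns x,y,z
    return Ro.from_euler('z',yaw).as_matrix()@Ro.from_euler('y',-SL).as_matrix()
def rect(c,C,F,h,half=.065,s=5000):
    """image of plane at height h over dial_centre; out px: col = -y, row = -x (back up)"""
    n=int(2*half*s);q=np.array([[-half,-half],[-half,half],[half,half],[half,-half]])
    W=C+(F@np.c_[q,np.full(4,h)].T).T
    src=proj(c,W); dst=(np.c_[half-q[:,1],half-q[:,0]]*s)
    return cv2.warpPerspective(c["image"],cv2.getPerspectiveTransform(src.astype(np.float32),dst.astype(np.float32)),(n,n))
E
python3 - <<'E'
from h import *
import pickle
c=pickle.load(open("w1.pkl","rb"))
v,u=np.mgrid[60:360,215:580]
z=c["z_map"][v,u];ok=z>0;X=np.c_[u[ok],v[ok],np.ones(ok.sum())]@np.linalg.inv(c["K"]).T*z[ok][:,None]
P=(X-c["t"])@c["R"]
k=np.array([.1405,0,-.018])
for i in range(10):
    r=P[:,2]-np.c_[P[:,:2],np.ones(len(P))]@k;m=abs(r)<(.005 if i<3 else .0015)
    k=np.linalg.lstsq(np.c_[P[m][:,:2],np.ones(m.sum())],P[m][:,2],rcond=None)[0]
print(k,m.sum(),np.degrees(np.arctan(np.hypot(*k[:2]))),"yaw",np.degrees(np.arctan2(k[1],k[0])))
# case outline from heights: min area rect of pixels near plane
h=(P[:,2]-np.c_[P[:,:2],np.ones(len(P))]@k)
Q=P[(abs(h)<.003)][:,:2]
print("rect",cv2.minAreaRect((Q*1000).astype(np.float32)))
# wing top: 30 mm over panel; bar 12 mm
w=P[(abs(h-.030)<.003)&(np.hypot(P[:,0]-.54,P[:,1]-.15)<.05)];print("wing",len(w),w.mean(0),cv2.minAreaRect((w[:,:2]*1000).astype(np.float32)))
b=P[(abs(h-.012)<.003)&(P[:,0]<.485)&(P[:,1]<.2)];print("bar",len(b),b.mean(0),cv2.minAreaRect((b[:,:2]*1000).astype(np.float32)))
d=P[(abs(h-.008)<.0015)&(np.hypot(P[:,0]-.54,P[:,1]-.15)<.05)];print("skirt",len(d),cv2.minEnclosingCircle((d[:,:2]*1000).astype(np.float32)))
E
```

```text
[ 0.14234566 -0.00226877 -0.01721652] 35625 8.102395752170594 yaw -0.9131276179091697
rect ((551.3164672851562, 217.5360870361328), (292.9059753417969, 221.7173614501953), 89.62715911865234)
wing 1871 [0.53778877 0.14863235 0.0883197 ] ((537.56103515625, 150.01394653320312), (14.342601776123047, 71.33123016357422), 17.278045654296875)
bar 2976 [0.46114249 0.15067932 0.05925098] ((461.2414855957031, 151.20249938964844), (75.39076232910156, 21.711198806762695), 89.21768951416016)
skirt 4630 ((540.0817260742188, 149.0986328125), 41.35676574707031)
```

```bash
cat >> h.py <<'E'
C0=np.array([.5405,.1497,.0665]);F0=frame(np.radians(-.8))
def polar(c,h,half=.065,C=C0):
    im=cv2.cvtColor(rect(c,C,F0,h),cv2.COLOR_RGB2GRAY);n=im.shape[0]
    # rows = angle; warpPolar angle grows clockwise in image from +col
    return im,cv2.warpPolar(im,(325,1440),(n/2,n/2),325,cv2.INTER_LINEAR)  # 0.2mm/px, .25deg/row
def ang(row): return (-row*.25-90+180+360)%360-180+0  # image cw from right(-y) -> ccw from back(+x)
E
python3 - <<'E'
from h import *
import pickle
c=pickle.load(open("w1.pkl","rb"))
im,po=polar(c,-.005);a=rect(c,C0,F0,-.005);b=rect(c,C0,F0,.022)
cv2.imwrite("pics/r1.png",cv2.resize(np.hstack([a,b])[...,::-1],(800,400)))
# ring lines: mean over radius 50-55 mm
p=po[:,250:275].mean(1);
lo=[i for i in range(1440) if p[i]<90];print([(round(ang(i),1),int(p[i])) for i in lo][:60])
E
```

```text
[(-1.8, 73), (-2.0, 55), (-2.2, 41), (-2.5, 34), (-2.8, 31), (-3.0, 31), (-3.2, 32), (-3.5, 32), (-3.8, 33), (-4.0, 34), (-4.2, 38), (-4.5, 44), (-4.8, 54), (-5.0, 68), (-5.2, 84)]
```

View pics/r1.png

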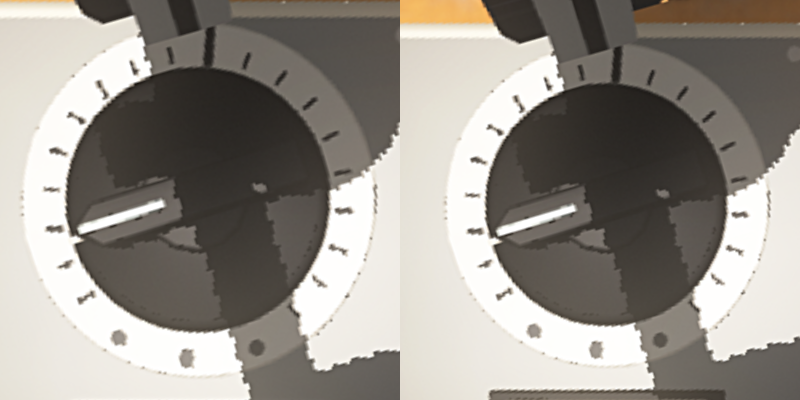

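Both rectified views agree: the ring is centred, the long line is at −3.5° and the index at about +107.5° (panel frame). The push is therefore about −111°, against the left/front side of the index half. Next I'll work out the approach and the arc.

```bash
cat >> h.py <<'E'
def fp(th,r=22,d=18,h=8):
    "TCP world for finger on ccw side of wing at th deg; tool x yaw"
    t=np.radians(th);q=np.array([r*np.cos(t)-d*np.sin(t),r*np.sin(t)+d*np.cos(t),h])/1000
    return C0+F0@q, th-.8+90
E
python3 - <<'E'
from h import *
P,y=fp(107.5,d=26);print(P,tool(P,y))
# arc from the start pose (commanded there) in tool axes at start
a=np.radians(y);R=np.array([[np.cos(a),np.sin(a),0],[np.sin(a),-np.cos(a),0],[0,0,-1]])
for th,d in [(107.5,22),(107.5,18)]+[(x,18) for x in np.arange(104.5,-6,-3)]:
    Q,yy=fp(th,d=d);print(th,(R.T@(Q-P)*1000).round(1),round(y-yy,1))
E
```

```text
[0.50846708 0.163312   0.07005042] (array([ 25.8,  35.5, 161.4]), np.float64(-0.7), np.float64(-164.0))
107.5 [-4.   0.  -0.5] 0.0
107.5 [-7.9  0.  -1.1] 0.0
104.5 [-9.1  0.9 -1.2] 3.0
101.5 [-10.3   1.8  -1.3] 6.0
98.5 [-11.6   2.6  -1.4] 9.0
95.5 [-12.9   3.3  -1.6] 12.0
92.5 [-14.2   3.9  -1.7] 15.0
89.5 [-15.6   4.5  -1.9] 18.0
86.5 [-16.9   5.   -2.1] 21.0
83.5 [-18.4   5.5  -2.2] 24.0
80.5 [-19.8   5.8  -2.4] 27.0
77.5 [-21.2   6.1  -2.6] 30.0
74.5 [-22.7   6.3  -2.8] 33.0
71.5 [-24.2   6.4  -3. ] 36.0
68.5 [-25.6   6.5  -3.2] 39.0
65.5 [-27.1   6.5  -3.4] 42.0
62.5 [-28.6   6.4  -3.6] 45.0
59.5 [-30.1   6.2  -3.8] 48.0
56.5 [-31.5   5.9  -4. ] 51.0
53.5 [-32.9   5.6  -4.2] 54.0
50.5 [-34.4   5.2  -4.4] 57.0
47.5 [-35.7   4.7  -4.6] 60.0
44.5 [-37.1   4.1  -4.8] 63.0
41.5 [-38.4   3.5  -5. ] 66.0
38.5 [-39.7   2.8  -5.2] 69.0
35.5 [-41.    2.   -5.4] 72.0
32.5 [-42.2   1.2  -5.6] 75.0
29.5 [-43.4   0.3  -5.8] 78.0
26.5 [-44.5  -0.7  -6. ] 81.0
23.5 [-45.6  -1.7  -6.2] 84.0
20.5 [-46.6  -2.7  -6.4] 87.0
17.5 [-47.6  -3.9  -6.5] 90.0
14.5 [-48.5  -5.   -6.7] 93.0
11.5 [-49.3  -6.3  -6.9] 96.0
8.5 [-50.1  -7.5  -7. ] 99.0
5.5 [-50.8  -8.8  -7.2] 102.0
2.5 [-51.4 -10.2  -7.3] 105.0
-0.5 [-52.  -11.5  -7.5] 108.0
-3.5 [-52.5 -12.9  -7.6] 111.0
```

>>> servo_tool --pt "13 18 20 -0.7" --pt "26 35.5 50 -0.7" --pt "26 35.5 80 -0.7" --pt "26 35.5 105 -0.7" --pt "26 35.5 125 -0.7" --pt "26 35.5 140 -0.7" --pt "26 35.5 150 -0.7" --pt "26 35.5 156 -0.7" --pt "26 35.5 160 -0.7" --pt "26 35.5 161 -0.7" --pt "26 35.5 161 -0.7" --pt "26 35.5 161 -0.7"

```text
t: 2.9
eef_pos: [0.5093, 0.1624, 0.0709]
orientation: [-0.144, 0.99, 0.0, 0.001]
force: [0.8, 1.4, -0.7]
opening: -0.0001
finger_force: 0.0
```

>>> servo_tool --pt "-2 0 0 0" --pt "-4 0 -0.5 0" --pt "-6 0 -1 0" --pt "-8 0 -1 0" --pt "-9 1 -1.2 3" --pt "-10.3 1.8 -1.3 6" --pt "-11.6 2.6 -1.4 9" --pt "-12.9 3.3 -1.6 12" --pt "-12.9 3.3 -1.6 12" --pt "-12.9 3.3 -1.6 12"

```text
t: 3.9
eef_pos: [0.5195, 0.169, 0.0717]
orientation: [-0.041, 0.999, -0.0, -0.001]
force: [-4.1, -0.3, 2.3]
opening: 0.0002
finger_force: 1.7
```

Run:
```python
from h import *
import pickle
c,s=wcap();print(s["t"],s["eef_pos"],tool(fp(95.5)[0],fp(95.5)[1],s),s["force"])
cv2.imwrite("pics/w2.png",c["image"][...,::-1])
```

```text
3.9 [0.51951146 0.16900432 0.07171575] (array([-0.4,  1.1,  0.1]), np.float64(-0.0), np.float64(-175.3)) [-4.13300865 -0.28758711  2.33228261]
```

View pics/w2.png

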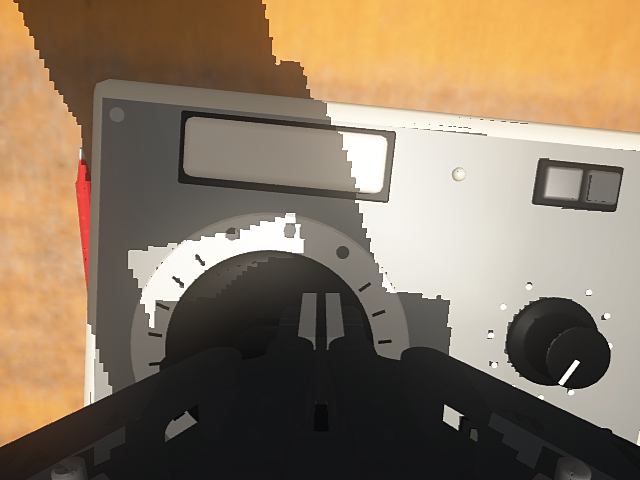

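The view shows the fingers at (320,320) against the wing, with about 4 N of contact. The push works, so I'll continue along the arc to about 10° short of the line.

```bash
cat >> h.py <<'E'
def arc(t0,ths,**k):
    P,y=fp(t0,**k);a=np.radians(y);R=np.array([[np.cos(a),np.sin(a),0],[np.sin(a),-np.cos(a),0],[0,0,-1]])
    return [[*map(float,(R.T@(fp(t,**k)[0]-P)*1000).round(1)),round(float(t0-t),1)] for t in ths]
E
python3 - <<'E'
from h import *
print(arc(95.5,np.arange(92.5,45,-2.5)));print(arc(48,np.arange(46,7.9,-2)))
E
```

```text
[[-1.2, 0.9, -0.2, 3.0], [-2.2, 1.6, -0.3, 5.5], [-3.2, 2.3, -0.4, 8.0], [-4.3, 2.9, -0.6, 10.5], [-5.4, 3.5, -0.7, 13.0], [-6.5, 4.0, -0.9, 15.5], [-7.6, 4.5, -1.0, 18.0], [-8.8, 4.9, -1.2, 20.5], [-9.9, 5.3, -1.3, 23.0], [-11.1, 5.6, -1.5, 25.5], [-12.3, 5.9, -1.6, 28.0], [-13.5, 6.1, -1.8, 30.5], [-14.7, 6.3, -2.0, 33.0], [-16.0, 6.4, -2.1, 35.5], [-17.2, 6.4, -2.3, 38.0], [-18.4, 6.4, -2.5, 40.5], [-19.7, 6.4, -2.7, 43.0], [-20.9, 6.3, -2.8, 45.5], [-22.1, 6.1, -3.0, 48.0]]
[[-0.8, 0.6, -0.1, 2.0], [-1.6, 1.2, -0.3, 4.0], [-2.4, 1.7, -0.4, 6.0], [-3.2, 2.3, -0.5, 8.0], [-4.1, 2.8, -0.7, 10.0], [-4.9, 3.2, -0.8, 12.0], [-5.8, 3.7, -1.0, 14.0], [-6.7, 4.1, -1.1, 16.0], [-7.6, 4.4, -1.2, 18.0], [-8.5, 4.8, -1.3, 20.0], [-9.5, 5.1, -1.5, 22.0], [-10.4, 5.3, -1.6, 24.0], [-11.4, 5.6, -1.7, 26.0], [-12.3, 5.8, -1.8, 28.0], [-13.3, 6.0, -2.0, 30.0], [-14.3, 6.1, -2.1, 32.0], [-15.3, 6.2, -2.2, 34.0], [-16.3, 6.3, -2.3, 36.0], [-17.2, 6.3, -2.4, 38.0], [-18.2, 6.3, -2.5, 40.0]]
```

>>> servo_tool --pt "-1.2 0.9 -0.2 3.0" --pt "-2.2 1.6 -0.3 5.5" --pt "-3.2 2.3 -0.4 8.0" --pt "-4.3 2.9 -0.6 10.5" --pt "-5.4 3.5 -0.7 13.0" --pt "-6.5 4.0 -0.9 15.5" --pt "-7.6 4.5 -1.0 18.0" --pt "-8.8 4.9 -1.2 20.5" --pt "-9.9 5.3 -1.3 23.0" --pt "-11.1 5.6 -1.5 25.5" --pt "-12.3 5.9 -1.6 28.0" --pt "-13.5 6.1 -1.8 30.5" --pt "-14.7 6.3 -2.0 33.0" --pt "-16.0 6.4 -2.1 35.5" --pt "-17.2 6.4 -2.3 38.0" --pt "-18.4 6.4 -2.5 40.5" --pt "-19.7 6.4 -2.7 43.0" --pt "-20.9 6.3 -2.8 45.5" --pt "-22.1 6.1 -3.0 48.0" --pt "-22.1 6.1 -3.0 48.0"

```text
t: 5.95
eef_pos: [0.5413, 0.1772, 0.0744]
orientation: [0.369, 0.929, -0.0, -0.001]
force: [-2.9, 1.4, -1.1]
opening: 0.0002
finger_force: 1.4
```

Run:
```python
from h import *
s=manip.sense();print(s["t"],tool(*fp(47.5),s),s["force"],s["joint_pos"].round(2))
```

```text
5.95 (array([ 0.6,  0.6, -0.3]), np.float64(-0.1), np.float64(136.6)) [-2.8893845   1.38683518 -1.14163042] [ 0.3   0.45  1.79  0.    0.9  -0.52]
```

Still tracking, with about 3 N of contact. Continuing.

>>> servo_tool --pt "-0.8 0.6 -0.1 2.0" --pt "-1.6 1.2 -0.3 4.0" --pt "-2.4 1.7 -0.4 6.0" --pt "-3.2 2.3 -0.5 8.0" --pt "-4.1 2.8 -0.7 10.0" --pt "-4.9 3.2 -0.8 12.0" --pt "-5.8 3.7 -1.0 14.0" --pt "-6.7 4.1 -1.1 16.0" --pt "-7.6 4.4 -1.2 18.0" --pt "-8.5 4.8 -1.3 20.0" --pt "-9.5 5.1 -1.5 22.0" --pt "-10.4 5.3 -1.6 24.0" --pt "-11.4 5.6 -1.7 26.0" --pt "-12.3 5.8 -1.8 28.0" --pt "-13.3 6.0 -2.0 30.0" --pt "-14.3 6.1 -2.1 32.0" --pt "-15.3 6.2 -2.2 34.0" --pt "-16.3 6.3 -2.3 36.0" --pt "-17.2 6.3 -2.4 38.0" --pt "-17.2 6.3 -2.4 38.0"

```text
t: 7.95
eef_pos: [0.5592, 0.1704, 0.0772]
orientation: [0.652, 0.759, 0.001, 0.0]
force: [-1.6, 3.3, -0.9]
opening: -0.0003
finger_force: 1.5
```

Run:
```python
from h import *
import pickle
s=manip.sense();print(s["t"],tool(*fp(9.5),s),s["force"])
c,s=wcap();pickle.dump(c,open("w3.pkl","wb"))
t=cap("top");pickle.dump(t,open("t3.pkl","wb"))
a=rect(c,C0,F0,.022);b=rect(t,C0,F0,.022)
cv2.imwrite("pics/r3.png",cv2.resize(np.hstack([a,b])[...,::-1],(800,400)))
```

```text
7.95 (array([ 0.6, -0.9,  0.2]), np.float64(-0.0), np.float64(98.7)) [-1.57662638  3.31170565 -0.92716156]
```

View pics/r3.png

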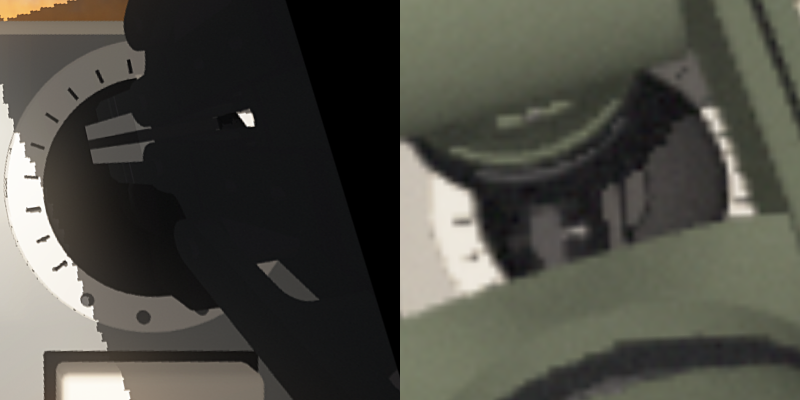

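The wing is hidden by the hand in both views, so I'll back off, lift and look.

>>> servo_tool --pt "4 0 0 0" --pt "8 0 -1 0" --pt "10 0 -20 0" --pt "10 0 -50 0" --pt "0 10 -90 0" --pt "-15 20 -130 0" --pt "-35 20 -150 0" --pt "-45 20 -155 0" --pt "-45 20 -155 0" --pt "-45 20 -155 0" --pt "-45 20 -155 0"

```text
t: 9.15
eef_pos: [0.5842, 0.1288, 0.2305]
orientation: [0.652, 0.758, -0.001, -0.001]
force: [0.3, 0.4, -0.9]
opening: -0.0005
finger_force: 0.0
```

Run:
```python
from h import *
import pickle
c,s=wcap();pickle.dump(c,open("w4.pkl","wb"));print(s["t"],s["eef_pos"])
a=rect(c,C0,F0,-.005);b=rect(c,C0,F0,.022)
cv2.imwrite("pics/r4.png",cv2.resize(np.hstack([a,b])[...,::-1],(800,400)))
im,po=polar(c,-.005);p=po[:,250:275].mean(1)
print([(round(ang(i),1),int(p[i])) for i in range(1440) if p[i]<75][::2])
v,u=np.mgrid[20:360,100:580]
z=c["z_map"][v,u];ok=z>0;X=np.c_[u[ok],v[ok],np.ones(ok.sum())]@np.linalg.inv(c["K"]).T*z[ok][:,None]
Q=((X-c["t"])@c["R"]-C0)@F0
w=Q[(abs(Q[:,2]-.022)<.004)&(np.hypot(Q[:,0],Q[:,1])<.045)]
print(len(w),w.mean(0),cv2.minAreaRect((w[:,:2]*1000).astype(np.float32)))
im,po=polar(c,.022);p=po[:,30:150].mean(1);i=np.argsort(-p)[:12];print([(ang(j),int(p[j])) for j in sorted(i)])
```

```text
9.15 [0.5841679  0.12881383 0.23047755]
[(-2.2, 67), (-2.8, 60), (-3.2, 61), (-3.8, 60), (-4.2, 58), (-4.8, 71)]
1968 [-0.00039298  0.00101405  0.02192306] ((0.01024627685546875, 0.7904758453369141), (72.0922622680664, 14.194877624511719), 7.843497276306152)
[(np.float64(10.75), 238), (np.float64(10.5), 239), (np.float64(10.25), 240), (np.float64(10.0), 240), (np.float64(9.75), 240), (np.float64(9.5), 240), (np.float64(9.25), 240), (np.float64(9.0), 240), (np.float64(8.75), 240), (np.float64(8.5), 240), (np.float64(8.25), 240), (np.float64(8.0), 239)]
```

View pics/r4.png

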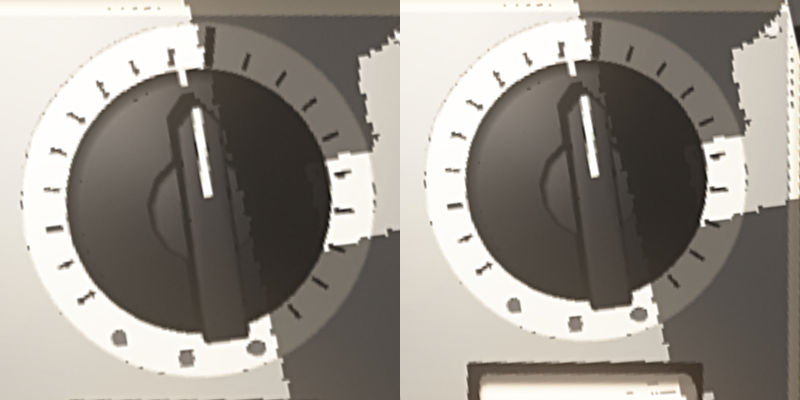

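The rectified view shows the index mark at about +7.7° ((183,76) in the left half) and the long line at −3.5° ((210,42)). About 11° is left. I'll go back by the same path, then nudge.

Run:
```python
from h import *
print([[round(r[0]+45,1),round(r[1]-20,1),round(r[2]+155,1),r[3]] for r in arc(9.5,[9.5,8,6,4,2,0.5,-.5,-1.5])])
```

```text
[[45.0, -20.0, 155.0, 0.0], [44.4, -19.5, 154.9, 1.5], [43.6, -19.0, 154.8, 3.5], [42.8, -18.4, 154.7, 5.5], [42.0, -17.9, 154.6, 7.5], [41.3, -17.5, 154.6, 9.0], [40.9, -17.2, 154.5, 10.0], [40.5, -17.0, 154.5, 11.0]]
```

>>> servo_tool --pt "20 -5 0 0" --pt "45 -15 10 0" --pt "56 -20 40 0" --pt "56 -20 80 0" --pt "56 -20 115 0" --pt "56 -20 140 0" --pt "56 -20 152 0" --pt "54 -20 155 0" --pt "51 -20 155 0" --pt "48 -20 155 0" --pt "45 -20 155 0" --pt "44.4 -19.5 154.9 1.5" --pt "43.6 -19.0 154.8 3.5" --pt "42.8 -18.4 154.7 5.5" --pt "42.0 -17.9 154.6 7.5" --pt "41.3 -17.5 154.6 9.0" --pt "40.9 -17.2 154.5 10.0" --pt "40.5 -17.0 154.5 11.0" --pt "40.5 -17.0 154.5 11.0" --pt "40.5 -17.0 154.5 11.0"

```text
t: 11.2
eef_pos: [0.5627, 0.166, 0.078]
orientation: [0.722, 0.692, 0.001, 0.0]
force: [0.7, 3.3, 2.6]
opening: 0.0
finger_force: 1.9
```

>>> servo_tool --pt "4 0 0 0" --pt "8 0 -1 0" --pt "10 0 -20 0" --pt "10 0 -50 0" --pt "0 10 -90 0" --pt "-15 20 -130 0" --pt "-35 20 -150 0" --pt "-45 20 -155 0" --pt "-45 20 -155 0" --pt "-45 20 -155 0" --pt "-45 20 -155 0"

```text
t: 12.3
eef_pos: [0.5794, 0.1205, 0.2308]
orientation: [0.721, 0.692, -0.001, -0.001]
force: [0.3, 0.4, 0.1]
opening: 0.0003
finger_force: 0.0
```

```bash
cat > m.py <<'E'
from h import *
import sys,pickle
n=sys.argv[1]
c,s=wcap();pickle.dump(c,open(n+".pkl","wb"));print(s["t"],s["eef_pos"])
v,u=np.mgrid[20:360,100:580]
z=c["z_map"][v,u];ok=z>0;X=np.c_[u[ok],v[ok],np.ones(ok.sum())]@np.linalg.inv(c["K"]).T*z[ok][:,None]
Q=((X-c["t"])@c["R"]-C0)@F0
w=Q[(abs(Q[:,2]-.022)<.004)&(np.hypot(Q[:,0],Q[:,1])<.045)]
r=cv2.minAreaRect((w[:,:2]*1000).astype(np.float32));print("wing",len(w),r)
a=rect(c,C0,F0,-.005);b=rect(c,C0,F0,-.002)
cv2.imwrite(f"pics/{n}.png",cv2.resize(np.hstack([a[:400,125:525],b[:400,125:525]])[...,::-1],(800,400)))
_,po=polar(c,-.005);p=po[:,250:275].mean(1);k=[i for i in range(1440) if abs(ang(i)+3.5)<5]
wt=np.clip(np.percentile(p[k],70)-p[k],0,None);print("line",sum(wt*[ang(i) for i in k])/sum(wt))
for h in(-.005,-.002):
    _,po=polar(c,h);p=po[:,200:212].mean(1);k=[i for i in range(1440) if abs(ang(i)-1)<14];wt=np.clip(p[k]-p[k].max()*.6,0,None);print("mark",h,sum(wt*[ang(i) for i in k])/sum(wt),p[k].max())
E
python3 m.py r5
```

```text
12.3 [0.57943979 0.12048332 0.23083609]
wing 1951 ((0.1078643798828125, 0.647491455078125), (14.40029525756836, 71.82923889160156), 86.37006378173828)
line -3.8746986585931067
mark -0.005 -3.1555437334898735 255.0
mark -0.002 -2.6333789329685366 255.0
```

View pics/r5.png

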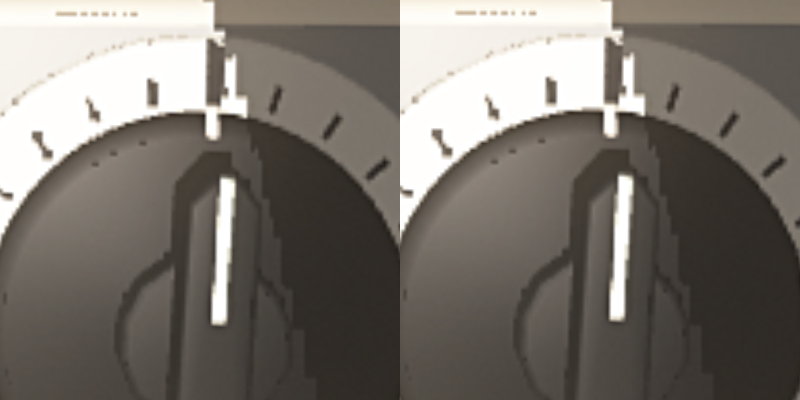

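The index mark (212,122) now sits almost under the long line (215,70) in the left half. I'll do one refined check with a centre fitted from the ring's inner edge, including the pre-shadow views.

Run:
```python
from h import *
import pickle
from scipy.optimize import least_squares
for n in("w1","w4","r5"):
    c=pickle.load(open(n+".pkl","rb"))
    C=C0.copy()
    for it in range(3):
        _,po=polar(c,-.005,C=C);g=cv2.GaussianBlur(po,(5,9),0).astype(float)
        q=[]
        for i in range(0,1440,8):
            d=np.diff(g[i,195:240]);j=d.argmax()
            if d[j]>6: q.append((np.radians(ang(i)),(195+j+.5)*.2))
        q=np.array(q);f=least_squares(lambda p:q[:,1]-p[2]-p[0]*np.cos(q[:,0])-p[1]*np.sin(q[:,0]),[0,0,43],loss="soft_l1",f_scale=.3).x
        C=C+F0@np.array([f[0],f[1],0])/1000
    _,po=polar(c,-.005,C=C)
    k=[i for i in range(1440) if abs(ang(i)+4)<6];A=np.array([ang(i) for i in k])
    # dark line: darkest-valley centre by half-level between local minima sides
    p=po[k][:,245:270].astype(float).mean(1);m=p.argmin()
    th=p.min()+25;a=m
    while a>0 and p[a]<th:a-=1
    b=m
    while b<len(p)-1 and p[b]<th:b+=1
    out=[]
    for h in(-.005,-.0025):
        Ch=C; _,pm=polar(c,h,C=Ch);pp=pm[:,203:211].astype(float).mean(1);kk=[i for i in range(1440) if abs(ang(i)-(108 if n=="w1" else 2))<13]
        w=np.clip(pp[kk]-pp[kk].max()*.6,0,None);out.append(round(sum(w*[ang(i) for i in kk])/w.sum(),2))
    print(n,"centre shift mm",((C-C0)@F0*1000).round(2),"r",f[2].round(2),len(q),"line",(A[a]+A[b])/2,A[a],A[b],"mark",out)
```

```text
w1 centre shift mm [0.14 0.68 0.  ] r 43.05 179 line -4.125 -2.5 -5.75 mark [np.float64(108.19), np.float64(108.29)]
w4 centre shift mm [-0.32  0.44  0.  ] r 43.11 179 line -3.875 -2.25 -5.5 mark [np.float64(7.45), np.float64(7.82)]
r5 centre shift mm [-0.34  0.48 -0.  ] r 43.1 179 line -4.0 -2.25 -5.75 mark [np.float64(-3.83), np.float64(-3.41)]
```

The line is at −4.0° and the mark at about −3.6°, so the dial is set within half a degree and the finger is off it. Next is the tone bar.

Run:
```python
from h import *
s=manip.sense();print(tool([.461,.151,.068],87.7,s))
```

```text
(array([  25.6, -119.2,  163.4]), np.float64(-0.0), np.float64(87.7))
```

>>> servo_tool --pt "8 -35 0 0" --pt "16 -75 0 0" --pt "25 -110 0 0" --pt "26 -119 10 0" --pt "26 -119 40 0" --pt "26 -119 80 0" --pt "26 -119 115 0" --pt "26 -119 140 0" --pt "26 -119 154 0" --pt "26 -119 160 0" --pt "26 -119 163 0" --pt "26 -119 163 0" --pt "26 -119 163 0"

```text
t: 13.65
eef_pos: [0.4632, 0.1512, 0.0705]
orientation: [0.722, 0.692, 0.001, 0.0]
force: [0.9, 0.6, 0.7]
opening: -0.0004
finger_force: 0.0
```

>>> servo_tool --pt "0 0 2 0" --pt "0 0 4 0" --pt "0 0 6 0" --pt "0 0 7 0" --pt "0 0 8 0" --pt "0 0 9 0" --pt "0 0 10 0" --pt "0 0 11 0" --pt "0 0 12 0" --pt "0 0 12 0" --pt "0 0 12 0"

```text
t: 14.75
eef_pos: [0.463, 0.151, 0.058]
orientation: [0.722, 0.692, 0.0, 0.0]
force: [0.5, 0.2, 3.5]
opening: 0.0001
finger_force: 1.5
```

>>> servo_tool --pt "0 0 1 0" --pt "0 0 2 0" --pt "0 0 3 0" --pt "0 0 3.5 0" --pt "0 0 4 0" --pt "0 0 4.5 0" --pt "0 0 4.5 0" --pt "0 0 4.5 0"

```text
t: 15.55
eef_pos: [0.4635, 0.151, 0.054]
orientation: [0.722, 0.692, 0.001, 0.001]
force: [0.6, -2.3, 8.3]
opening: 0.0003
finger_force: 4.1
```

>>> servo_tool --pt "0 0 0.5 0" --pt "0 0 1 0" --pt "0 0 1.5 0" --pt "0 0 1.5 0" --pt "0 0 1.5 0"

```text
t: 16.05
eef_pos: [0.4637, 0.151, 0.0537]
orientation: [0.722, 0.692, 0.001, 0.001]
force: [-0.9, -3.0, 18.6]
opening: 0.0
finger_force: 9.2
```

It has bottomed out: the force jumped to 18.6 N with no further travel. I'll ease off slightly and check the dial and bar once more.

>>> servo_tool --pt "0 0 -0.6 0" --pt "0 0 -0.6 0" --pt "0 0 -0.6 0"

```text
t: 16.35
eef_pos: [0.4636, 0.151, 0.0539]
orientation: [0.722, 0.692, 0.001, 0.001]
force: [-0.2, -1.7, 14.2]
opening: -0.0002
finger_force: 7.1
```

Run:
```python
from h import *
s=manip.sense();print(s["eef_pos"],s["force"])
c,s=wcap();t=cap("scene")
cv2.imwrite("pics/end.png",np.hstack([cv2.resize(c["image"],(400,300)),cv2.resize(t["image"][180:290,240:387],(400,300),interpolation=cv2.INTER_CUBIC)])[...,::-1])
```

```text
[0.46361552 0.15100665 0.05385562] [-0.22087231 -1.71011471 14.19044672]
```

View pics/end.png

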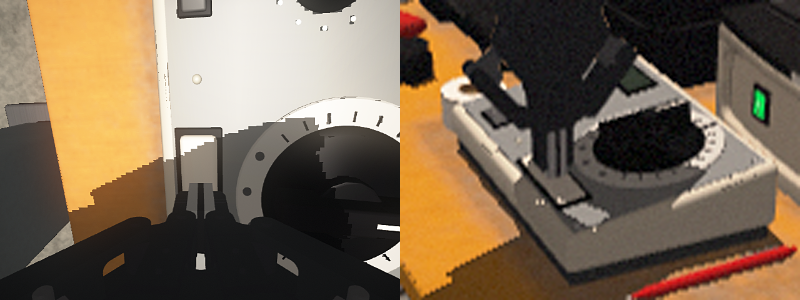

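The fingertips sit on the bar, at (200,190) in the left half and (555,180) in the right, and clear of the dial. The force is a steady 14 N against the stop, so I'm handing in.

```bash
python3 -c "from station import manip; print(manip.sign_off())"
```

```text
the job is handed in; nothing more can be done
None
```

The dial is on its long line to within about half a degree by camera measurement, the finger came off it before the press, and the tone bar is held fully down at about 14 N; the job is handed in.

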